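# Free the hardness reference block from its keeper and put it away

### The job

The hardness reference block is still locked on the test plate: take the wide flat-blade driver from the rack, turn it lightly until its blade drops into the slot of the keeper screw, then turn the screw until the flat side of its head squarely faces the block, so that the block can be lifted out. Hang the driver back in the rack and press the block fully home, right way round, in the cutout of the foam tray that has its shape. Don't force the blade, and leave the other drivers and the things lying about where they are.

Things in the scene. Friction and masses are not known exactly. Their poses are not given: they have to be found in the camera images.
- flat_driver: wide flat-blade screwdriver, 120 mm long, hung upright in a rack hole. Origin at the middle of the blade's tip; z up the shank, x along the blade's 12 mm width (2 mm thick, 10 mm long, same either way round). Shank 7 mm across; collar 28 mm across at z 62 to 66 mm rests on the rack; round black handle 25 mm across, z 66 to 120 mm, best gripped at z 95 mm. 0.10 kg
- blade_tip (a point): middle of that driver's blade tip (the origin of the driver)
- cross_driver: cross-head screwdriver with a handle 22 mm across, same length and collar, tip 6 mm across; wrong for this job. Origin at its tip, z up
- narrow_driver: flat screwdriver with a 4.5 mm blade and a thin handle, 20 mm across, same length and collar; wrong for this job. Origin at its tip, z up
- driver_rack: fixed grey sheet-metal driver rack, 150 x 56 x 72 mm. Origin at the centre of its underside; the three holes lie in a row along its x, 46 mm apart. Which driver hangs in which hole varies
- rack_hole0 (a point): centre of the rack's first hole (x = -46 mm), at the top face of its upper plate, 72 mm above the bench. Holes are 18 mm across and go through a 4 mm plate; a hung driver's tip is 62 mm lower
- rack_hole1 (a point): the same for the middle hole
- rack_hole2 (a point): the same for the third hole (x = +46 mm)
- test_plate: fixed dark steel plate 104 x 64 x 10 mm carrying the locked block. Origin at the centre of its underside; x points from keeper to block. The block's middle is at x = 4 mm, rounded end to +x between two dowels 8 mm across (x 29, y +-15 mm, 24 mm above the bench); two side dowels 6 mm across (x -14, y +-20 mm) reach 17 mm
- keeper (a joint): turn of the keeper screw, rad, counter-clockwise from above positive. Upright at x = -31 mm of the plate; D-shaped steel head 26 mm across, flat 5 mm from the axis, parallel to the slot. 0: slot along the plate's x, head overlaps the block's square end by 4 mm. 1.571: flat faces the block, block free. Starts at 0 to 0.6. Friction 0.08 N m holds it where left; stops at -0.6, 2.2
- keeper_slot (a point): middle of the floor of the slot in the keeper's head, on the screw's axis, 36 mm above the bench. The slot is 4.4 mm wide, 5 mm deep and runs right across the head, whose top is 41 mm above the bench. The 12 mm blade has 0.2 to 0.35 rad of play in it. The point turns with the screw; its x runs along the slot
- ref_block: loose steel reference block, 52 x 32 x 22 mm, 0.25 kg; the end towards its +x is a half circle of 16 mm radius, the other square; small test dimples on top. Origin in the middle of its underside, z up; stands on the test plate 10 mm above the bench. Grip it across its 32 mm width (its y)
- block_nose (a point): foremost point of the block's rounded end, at x = 26 mm, half way up the block
- block_tray: fixed grey tray 150 x 110 x 24 mm filled with dark foam flush with its rim. Origin at the centre of its underside. It has one empty cutout of the block's shape, rounded end towards the tray's +x; a round and a square smaller block stand stored behind it (x = 46 mm, y +-26 mm), 34 mm high
- cutout (a point): where the middle of the block's underside belongs, on the cutout's floor 12 mm above the bench; x is the tray's x. Foam top is 24 mm above the bench, so a block fully home stands 10 mm proud. Cutout 35 mm wide, 1.5 mm free each side; a springy lip at its square end grips the block lengthwise (1.5 mm squeeze): a push of 5 to 15 N sends it home
- cutout_nose (a point): where the block's nose point belongs, at the rounded end of the cutout
- beaker_1: glass beaker, 53 mm across, 68 mm high; bystander
- loupe_1: black stand loupe, 37 mm across, 40 mm high; bystander
- specimen_1: round mounted specimen, 30 mm across, 18 mm high; bystander
- specimen_4: round mounted specimen, 30 mm across, 18 mm high; bystander
- marker_black: felt marker lying, 138 mm long, 17 mm thick; bystander
- tweezers: steel tweezers lying, 131 mm long; bystander
- dropper: small dropper bottle, 34 mm across, 85 mm high; bystander

How it is judged:
By the outcome, as a careful person would: the job done as asked, in the order asked, and still so for the second after the job is handed in, with the robot touching nothing.
It also fails if it takes over 72 s, if anything falls off the work surface, if the arm or the gripper's body presses on something with over 40 N, if the wrist force passes 120 N, or if a joint passes its speed limit or range.

### The arm

A 6-joint arm with a two-finger parallel gripper is mounted at the origin on a cart in front of the work surface, level with it; the furniture and walls round the work are solid. World frame = base frame: x ahead of the robot, y to its left, z up, the work surface at z = 0. Lengths are in m, angles in rad, forces in N, time in s.
With the tool pointing down it reaches from about 0.225 to 0.875 m from the base axis. Payload 3.4 kg.
Tool frame: the origin (TCP) lies midway between the tips of the shut fingers; the grasp point (between the pads) lies 19 mm behind it (manip.grasp_offset is the distance from the TCP to the grasp point, in m); x points along the fingers, y is the direction in which the jaws open and shut, and the axes are right-handed (so a half turn about x gives the same grasp; the last joint's range is limited). The gripper opens to 85 mm and grips with 20 to 120 N. Pads are 22 mm wide; open, the fingers measure 114 mm over their backs; the gripper's body (76 mm by 85 mm) begins 54 mm behind the grasp point. The pads swing forward as they close: fully open they stand 13 mm farther back than shut.
Start: joints at [-1.308, 0.276, 1.505, -0, 1.361, -0.121], TCP at [0.215, -0.533, 0.231] pointing down, gripper open.
Joint ranges: [-2.89, 2.89], [-0.75, 2.08], [0.22, 2.7], [-1.18, 4.32], [0.11, 2.71], [-2.7, 2.7]. Speed limits (rad/s): [2.57, 2.57, 3.14, 3.14, 3.14, 3.14].

### API

Orientations are given as a unit quaternion [w, x, y, z].
In Python, from rig import manip gives the robot as it stands.
- The arm moves only by the shell command python3 -m creep 'ROWS' [OPENING] [FORCE]. ROWS is a JSON object of lists of equal length, an entry for each row: "delta_pos": the shift along the tool's x, y, z in cm, a list of three; "dr": the turn, a rotation vector about the tool's x, y, z in rad, a list of three. In form: {"delta_pos": [[dx, dy, dz], ...], "dr": [[rx, ry, rz], ...]}. A call has 1 to 10 rows; each row is the pose to reach, as a shift and turn from the pose commanded when the call began, along the tool's axes at that moment; what a row does not reach only later rows make up. A row lasts 1/10 s, in which the tool goes at most 50 mm and 8.59 degrees, less where a joint would pass 70% of its speed; a pose out of reach is approached as far as the arm can. A call with a gripper value outside its range is refused whole. OPENING is the opening, from -1 (shut) to 1 (fully open), set as the call begins (- or left out, the last holds). The fingers move at their own pace and stop on an object; FORCE is the grip in N (left out, the last holds). Time passes only in rows, so rows that repeat a pose let the fingers close. It gives the time, the measured TCP pose, the force and the opening at its end, in the units of the state.
- manip.get_state(): the state, without advancing time (a new reading comes with each control period).
- manip.get_image(name): name is "side" or "top" or "wrist"; returns a dict with "pixels" (384x512x3 uint8, blue, green, red), "depth" (384x512 float32, m along the optical axis (not along the pixel's ray), 0 where there is no reading), "intrinsics" (3x3 intrinsics, pixels), "rvec" (rotation vector, rad) and "tvec" (3), from world to camera coordinates, as OpenCV has them. Camera axes: x right, y down, z forward; pixel columns grow to the right and rows downward; lengths in m; the calibration is good to about 2 mm. A picture is of the moment at which its call begins.
- manip.sign_off(): hands the job in, once; it reports no verdict.
The state is a dict: "clock": time; "qpos": joint angles; "qd": joint speeds; "effort": joint torques, N m; "position": TCP position; "ee_rot": TCP orientation; "contact_force": force on the tool from outside, world axes, zero at the start; "moment": the same for the moment, N m; "width": finger opening in m.
Only numpy, scipy, OpenCV 4.12 (cv2) and the standard library are available. Lean on these libraries where they do the work, as an engineer would, in place of code of your own. Each camera call takes 0.05 s, during which the arm holds its last target. There are 200 camera calls.

## Working session

There is one attempt and no reset: what is moved stays moved. The work goes in short steps, Python scripts to look and compute and a shell command to move; the robot and the scene stay as the last step left them, time stands still between calls to the robot, and variables do not carry over. Pictures are saved under pics/ and viewed, about 8 in all and at most 12, crops included, and the job is handed in when it is done.

```bash
ls; mkdir -p pics; python3 - <<'E'
from rig import manip
import cv2,numpy as np,pickle
print(manip.get_state(), manip.grasp_offset)
d={n:manip.get_image(n) for n in("top","side","wrist")}
pickle.dump(d,open('im0.pkl','wb'))
for n in d:
    print(n,d[n]["intrinsics"].tolist(),d[n]["rvec"],d[n]["tvec"])
cv2.imwrite('pics/top0.png',cv2.resize(d["top"]["pixels"],(800,600),interpolation=cv2.INTER_CUBIC))
cv2.imwrite('pics/side0.png',cv2.resize(d["side"]["pixels"],(800,600),interpolation=cv2.INTER_CUBIC))
E
```

```text
pics
{'clock': 0.0, 'qpos': array([-1.30799998e+00,  2.76584981e-01,  1.50616659e+00, -4.74086201e-07,
        1.36070588e+00, -1.21009947e-01]), 'qd': array([-0.0005746 , -0.00045162, -0.00085483,  0.00067636,  0.00077279,
        0.00091761]), 'effort': array([-1.94170225e-04, -4.16777802e+01, -2.45806110e+01, -3.37423062e-04,
        1.11656031e-02, -1.01437263e-05]), 'position': array([ 0.21515613, -0.53263686,  0.2304321 ]), 'ee_rot': array([-0.13420701, -0.69407927, -0.13552228,  0.694173  ]), 'contact_force': array([-0.73498601,  0.17252587, -0.59146634]), 'moment': array([ 0.01509166,  0.01677061, -0.01474929]), 'width': 0.08580172048767006} 0.0187
top [[494.39087160380916, 0.0, 251.68085608581447], [0.0, 494.39087160380916, 195.3935509510073], [0.0, 0.0, 1.0]] [ 2.15545989 -2.14663049  0.17707133] [0.13628699 0.50332916 1.4871745 ]
side [[352.7811449275504, 0.0, 255.05630942256926], [0.0, 352.7811449275504, 192.7908059721386], [0.0, 0.0, 1.0]] [-0.04581101  2.88306878 -1.24470274] [ 0.49762208 -0.02444687  1.01494   ]
wrist [[312.79910345368893, 0.0, 252.2512392656621], [0.0, 312.79910345368893, 188.89383544248355], [0.0, 0.0, 1.0]] [-2.40622423  1.62228762  0.23247782] [-0.5748097 -0.0363784  0.3800086]
```

View pics/top0.png

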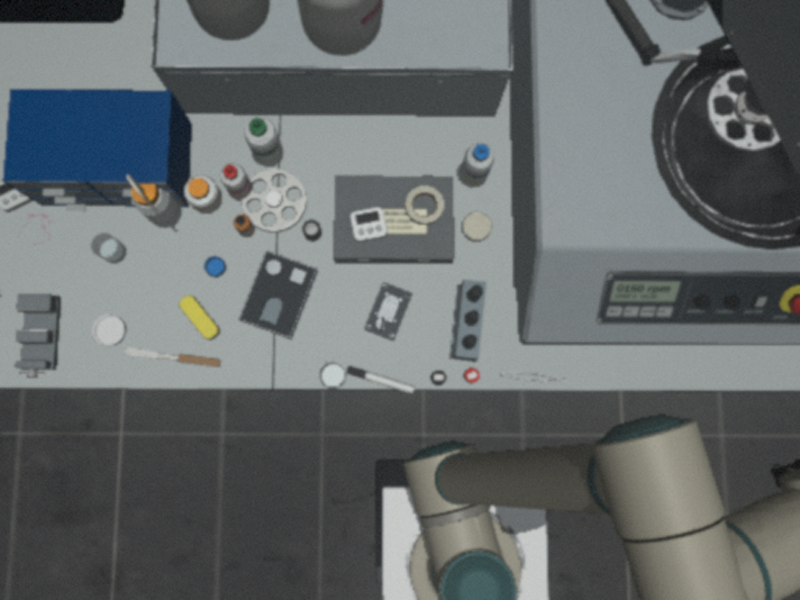

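View pics/side0.png

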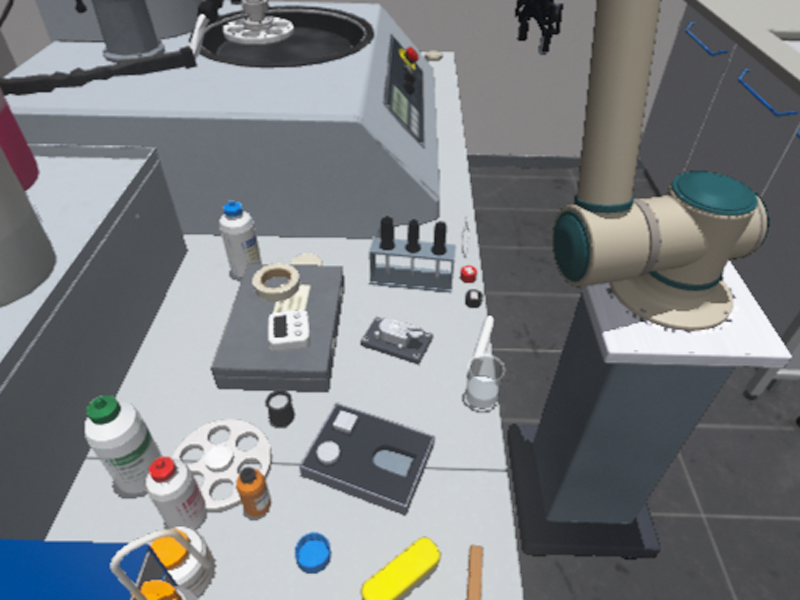

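The top view shows the rack at (470,318), the plate with its block at (388,310) and the tray at (278,293) in 800x600 pixels. The cutout's rounded end points up in the image. The side view shows three black handles in the rack. Next I'll get coarse positions and the wrist camera geometry.

```bash
cat > h.py <<'E'
import cv2,numpy as np
from scipy.spatial.transform import Rotation as R
def ray(im,uv,z):
    "pixel(s) -> world points on plane z"
    uv=np.atleast_2d(np.float64(uv)); K=im["intrinsics"]; Rm=cv2.Rodrigues(np.float64(im["rvec"]))[0]; t=np.ravel(im["tvec"])
    c=-Rm.T@t; d=np.c_[(uv-[K[0,2],K[1,2]])/[K[0,0],K[1,1]],np.ones(len(uv))]@Rm
    return c+d*((z-c[2])/d[:,2])[:,None]
def proj(im,P): return cv2.projectPoints(np.atleast_2d(np.float64(P)),np.float64(im["rvec"]),np.float64(im["tvec"]),im["intrinsics"],None)[0][:,0]
def tool(s):
    q=s["ee_rot"]; return np.array(s["position"]),R.from_quat([q[1],q[2],q[3],q[0]])
def cm(s,P):
    p,r=tool(s); return r.inv().apply(np.array(P)-p)*100
E
python3 - <<'E'
from h import *
import pickle
from rig import manip
d=pickle.load(open('im0.pkl','rb'));t=d["top"]
for n,uv,z in [("tray corners",[[270,252],[317,266],[290,337],[241,322]],.024),("cut",[[272,308]],.012),("plate corners",[[384,283],[411,291],[393,339],[366,330]],.01),("handles",[[474,293],[471,318],[469,341]],.13),("rack",[[458,281],[485,282],[480,360],[453,358]],.072)]:
    print(n,ray(t,np.array(uv)*.64,z).round(3).tolist())
s=manip.get_state();p,r=tool(s);print(r.as_matrix().round(3))
w=d["wrist"];Rm=cv2.Rodrigues(w["rvec"])[0];c=-Rm.T@w["tvec"];print("cam in tool",r.inv().apply(c-p),(r.inv().as_matrix()@Rm.T).round(3))
E
```

```text
tray corners [[0.611, 0.386, 0.024], [0.583, 0.291, 0.024], [0.44, 0.342, 0.024], [0.47, 0.439, 0.024]]
cut [[0.5, 0.38, 0.012]]
plate corners [[0.552, 0.157, 0.01], [0.536, 0.102, 0.01], [0.439, 0.138, 0.01], [0.457, 0.192, 0.01]]
handles [[0.513, -0.01, 0.13], [0.466, -0.004, 0.13], [0.423, 0.0, 0.13]]
rack [[0.546, 0.014, 0.072], [0.544, -0.039, 0.072], [0.393, -0.027, 0.072], [0.396, 0.025, 0.072]]
[[-0.     0.374 -0.927]
 [ 0.001 -0.927 -0.374]
 [-1.    -0.001 -0.   ]]
cam in tool [-0.14285035  0.00113559 -0.07017979] [[ 0.002 -0.277  0.961]
 [ 1.     0.001 -0.002]
 [-0.     0.961  0.277]]
```

```bash
python3 -m creep '{"delta_pos":[[-0.2,-3.8,-2.1],[-0.4,-7.6,-4.2],[-0.6,-11.4,-6.4],[-0.8,-15.2,-8.5],[-1,-19,-10.6],[-1.2,-22.8,-12.8],[-1.4,-26.6,-14.9],[-1.6,-30.4,-17],[-1.8,-34.2,-19.1],[-2,-38.1,-21.3]],"dr":[[0.05,0,0],[0.1,0,0],[0.15,0,0],[0.2,0,0],[0.25,0,0],[0.3,0,0],[0.35,0,0],[0.4,0,0],[0.45,0,0],[0.47,0,0]]}' 1
python3 -m creep '{"delta_pos":[[0,-3.5,-3],[0,-7,-6],[0,-10.5,-9],[0,-14,-12],[0,-17.5,-15],[0,-20.7,-18.3],[0,-20.7,-18.3],[0,-20.7,-18.3]],"dr":[[0,0,0],[0,0,0],[0,0,0],[0,0,0],[0,0,0],[0,0,0],[0,0,0],[0,0,0]]}'
python3 - <<'E'
from rig import manip
import cv2,pickle
w=manip.get_image("wrist");pickle.dump(dict(w=w,s=manip.get_state()),open('im1.pkl','wb'))
cv2.imwrite('pics/w1.png',cv2.resize(w["pixels"],(800,600),interpolation=cv2.INTER_CUBIC))
E
```

```text
clock: 1.15
position: [0.2698, -0.0985, 0.2513]
ee_rot: [-0.031, 0.707, -0.032, -0.706]
contact_force: [2.0, -0.6, 0.7]
width: 0.0857
clock: 1.95
position: [0.4701, 0.0908, 0.2504]
ee_rot: [0.03, -0.706, 0.03, 0.707]
contact_force: [-0.5, -0.5, -0.5]
width: 0.0849
```

View pics/w1.png

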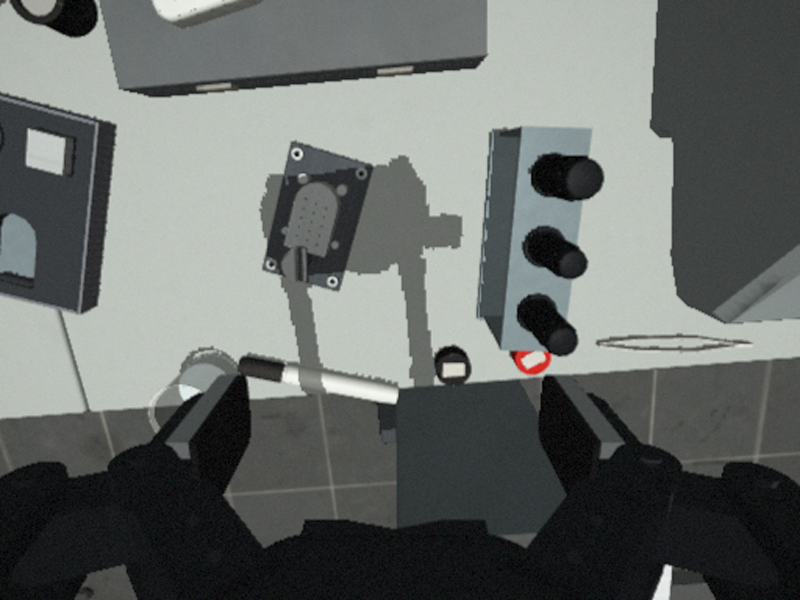

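The image shows the plate at about (315,215), with the keeper at the near end (300,265) and the block's nose pointing away. The rack's far handle, top at (583,178), looks thickest, and the tray cutout is at the left (15,245). Now I'll measure with depth-masked pixels.

```bash
cat >> h.py <<'E'
def cloud(im):
    "world point for each pixel from depth (HxWx3)"
    K=im["intrinsics"];Rm=cv2.Rodrigues(np.float64(im["rvec"]))[0];t=np.ravel(im["tvec"]);z=im["depth"].astype(float)
    v,u=np.indices(z.shape); P=np.stack([(u-K[0,2])/K[0,0]*z,(v-K[1,2])/K[1,1]*z,z],-1)
    P=(P-t)@Rm; P[z<=0]=np.nan; return P
E
python3 - <<'E'
from h import *
import pickle
d=pickle.load(open('im1.pkl','rb'));w=d["w"];P=cloud(w);x,y,z=P[...,0],P[...,1],P[...,2]
def blobs(m,lab,zz,amin=40):
    n,L,st,c=cv2.connectedComponentsWithStats(m.astype(np.uint8))
    for i in range(1,n):
        if st[i,4]<amin: continue
        cnt=max(cv2.findContours((L==i).astype(np.uint8),0,1)[0],key=cv2.contourArea)
        q=ray(w,cnt[:,0].astype(float),zz)[:,:2]
        (c0,c1),wh,a=cv2.minAreaRect(np.float32(q*1000)); cc,rr=cv2.minEnclosingCircle(np.float32(q*1000))
        print(lab,st[i,4],"z",np.nanmedian(z[L==i]).round(4),"rect",np.round([c0,c1,*wh,a],1),"circ",np.round([*cc,2*rr],1), "px",c[i].round(0))
roi=(x>.35)&(x<.6)&(y>-.08)&(y<.25)
blobs(roi&(z>.122)&(z<.14),"handle",.13)
blobs(roi&(z>.066)&(z<.08),"rack",.072)
roi&=(y>.08)
blobs(roi&(z>.0365)&(z<.046),"keeper",.041,20)
blobs(roi&(z>.028)&(z<.0355),"block",.032,20)
blobs(roi&(z>.006)&(z<.014),"plate",.010)
blobs((y>.25)&(z>.02)&(z<.028),"tray",.024)
big=cv2.resize(w["pixels"][90:190,160:250],None,fx=8,fy=8,interpolation=cv2.INTER_CUBIC)[:600]
big=w["pixels"][85:190,150:270];cv2.imwrite('pics/w1c.png',cv2.convertScaleAbs(cv2.resize(big,(685,600),interpolation=cv2.INTER_CUBIC),alpha=1.8))
E
```

```text
handle 622 z 0.1292 rect [520.  -12.5  22.3  21.7  43.3] circ [520.1 -12.7  23.3] px [372. 114.]
handle 346 z 0.1291 rect [475.8  -7.5  18.4  17.5  85.2] circ [475.3  -7.8  19.1] px [365. 168.]
handle 388 z 0.129 rect [430.7  -2.2  20.9  19.8   0. ] circ [430.4  -1.9  23. ] px [358. 216.]
rack 4288 z 0.0723 rect [473.9  -9.1  45.4 150.   83.6] circ [474.1  -8.4 155. ] px [344. 148.]
keeper 342 z 0.0424 rect [593.9 165.  168.8   5.7  89.8] circ [595.9 165.  168.8] px [170.  50.]
keeper 276 z 0.0411 rect [469.2 164.2  18.4  25.2  82.3] circ [468.8 161.   26.9] px [189. 169.]
keeper 48 z 0.0411 rect [387.3 243.8  14.2   6.1  64.4] circ [386.3 244.3  14.7] px [133. 239.]
block 30 z 0.0315 rect [595.9 108.9  30.9   0.9  89.5] circ [595.9 108.9  30.9] px [224.  46.]
block 24 z 0.0317 rect [595.9 160.8  23.6   1.   89.5] circ [596.4 160.8  23.6] px [176.  50.]
block 30 z 0.0319 rect [595.8 229.5  27.3   1.2  89.9] circ [595.7 229.5  27.3] px [112.  56.]
block 1163 z 0.0323 rect [500.7 147.8  32.1  51.7  68.9] circ [498.9 148.6  55.6] px [200. 139.]
block 39 z 0.0317 rect [386.7 242.6  16.7   4.8  62.1] circ [385.4 243.3  16.7] px [137. 236.]
plate 97 z 0.01 rect [5.957e+02 1.468e+02 1.500e+00 9.140e+01 1.000e-01] circ [596.  146.8  91.4] px [194.  52.]
plate 2778 z 0.0104 rect [497.2 149.1  63.9 103.7  68.6] circ [496.9 149.4 119.8] px [205. 134.]
plate 66 z 0.0102 rect [381.7 239.   27.4   7.7  44.4] circ [379.9 240.8  27.5] px [146. 232.]
plate 331 z 0.0114 rect [368.2 167.3 128.1   8.2  74.6] circ [367.2 167.6 128.1] px [201. 237.]
tray 134 z 0.0236 rect [646.7 295.6   9.3  27.9  35.5] circ [649.4 297.5  28. ] px [46. 10.]
tray 6050 z 0.0245 rect [521.  347.6  71.2 150.6  70.9] circ [522.1 348.8 164.2] px [ 32. 129.]
tray 93 z 0.023 rect [365.8 273.9  12.6  18.8  27.8] circ [363.2 272.4  19.7] px [118. 251.]
```

View pics/w1c.png

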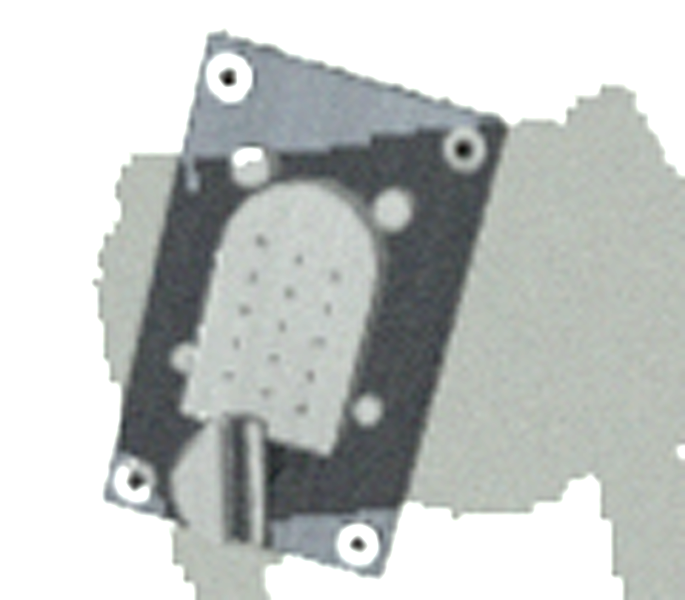

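The crop shows the D-head at (220,480), its flat to the right, and the slot running nearly vertical at x≈243. The block's rounded end is up. Depth gives a consistent set of positions:
- **Driver:** the 25 mm handle is at (0.520, -0.0125).
- **Plate:** centre at (0.497, 0.149), yaw -21.3°.
- **Keeper:** about (0.4685, 0.1605), slot at about -7°.

Next I'll check the centrifuge clearance and work out the move.

```bash
python3 - <<'E'
from h import *
import pickle
from rig import manip
d=pickle.load(open('im1.pkl','rb'));P=cloud(d["w"]).reshape(-1,3)
m=(P[:,1]<-.06)&(P[:,2]>.04)&(P[:,0]>.35);q=P[m];print(np.nanmax(q[:,1]),q[np.argsort(-q[:,1])[:3]].round(3),np.percentile(q[:,2],[5,50,98]))
t=pickle.load(open('im0.pkl','rb'))["top"];P=cloud(t).reshape(-1,3);m=(P[:,1]<-.06)&(P[:,1]>-.5)&(P[:,2]>.1)&(P[:,0]>.3)&(P[:,0]<.6);q=P[m];print(np.percentile(q,[0.5,50,99.5],axis=0).round(3))
s=manip.get_state();print(s["qpos"].round(2),R.as_matrix(tool(s)[1])[:, 2]);print(cm(s,[.52,-.0125,.19]),cm(s,[.52,-.0125,.086]))
E
```

```text
-0.0991143252843877 [[ 0.569 -0.099  0.138]
 [ 0.566 -0.099  0.073]
 [ 0.591 -0.099  0.149]] [0.05708889 0.1164816  0.16011372]
[[ 0.424 -0.498  0.107]
 [ 0.515 -0.29   0.213]
 [ 0.599 -0.1    0.278]]
[ 0.04  0.12  1.66 -0.    1.36  1.7 ] [-0.99633902  0.08546067  0.00224291]
[ 6.06120438  9.78577861 -5.9340689 ] [16.46117355  9.77592283 -5.95739518]
```

```bash
python3 -m creep '{"delta_pos":[[2,3.3,-2],[4,6.6,-4],[6,9.78,-5.94],[6,9.78,-5.94],[6,9.78,-5.94]],"dr":[[0.03,0,0],[0.03,0,0],[0.03,0,0],[0.03,0,0],[0.03,0,0]]}' 0.3 50
python3 -m creep '{"delta_pos":[[3,0,0],[6,0,0],[8.5,0,0],[10.4,0,0],[10.4,0,0]],"dr":[[0,0,0],[0,0,0],[0,0,0],[0,0,0],[0,0,0]]}'
python3 - <<'E'
from rig import manip
from h import *
s=manip.get_state();print(cm(s,[.52,-.0125,.086]),s["width"])
E
```

```text
clock: 2.5
position: [0.5196, -0.0135, 0.1911]
ee_rot: [0.042, -0.705, 0.042, 0.707]
contact_force: [0.3, 0.3, 0.4]
width: 0.0557
clock: 3.0
position: [0.5183, -0.0112, 0.0862]
ee_rot: [0.041, -0.704, 0.041, 0.708]
contact_force: [-0.3, 0.5, 0.9]
width: 0.0556
[ 0.01727914  0.1081661  -0.18857266] 0.05555112094505221
```

Close the fingers, then lift. The blade tip must clear the rack top at 0.072, so I'll raise it 10 cm.

```bash
python3 -m creep '{"delta_pos":[[0,0,0],[0,0,0],[0,0,0],[0,0,0],[0,0,0],[0,0,0]],"dr":[[0,0,0],[0,0,0],[0,0,0],[0,0,0],[0,0,0],[0,0,0]]}' -1 50
python3 -m creep '{"delta_pos":[[-2,0,0],[-5,0,0],[-8,0,0],[-11,0,0],[-11,0,0],[-11,0,0]],"dr":[[0,0,0],[0,0,0],[0,0,0],[0,0,0],[0,0,0],[0,0,0]]}'
python3 - <<'E'
from rig import manip
from h import *
import pickle
w=manip.get_image("wrist");s=manip.get_state();pickle.dump(dict(w=w,s=s),open('im2.pkl','wb'))
p,r=tool(s);tip=p+r.apply([.076,0,0]);u,v=proj(w,tip)[0];print(u,v,cm(s,[.4683,.1604,.112+.04]))
u,v=int(u),int(v);c=w["pixels"][max(v-60,0):v+60,u-80:u+80];cv2.imwrite('pics/w2.png',cv2.convertScaleAbs(cv2.resize(c,(800,600*c.shape[0]//120),interpolation=cv2.INTER_CUBIC),alpha=1.6))
E
```

```text
clock: 3.6
position: [0.5221, -0.0122, 0.0892]
ee_rot: [-0.041, 0.707, -0.041, -0.705]
contact_force: [-1.1, 0.7, 6.6]
width: 0.0239
clock: 4.2
position: [0.5213, -0.0122, 0.1981]
ee_rot: [-0.041, 0.707, -0.041, -0.705]
contact_force: [0.9, -0.1, -1.1]
width: 0.024
251.17027733464064 199.54516061507655 [  4.50171157 -16.53356122   7.18096429]
```

View pics/w2.png

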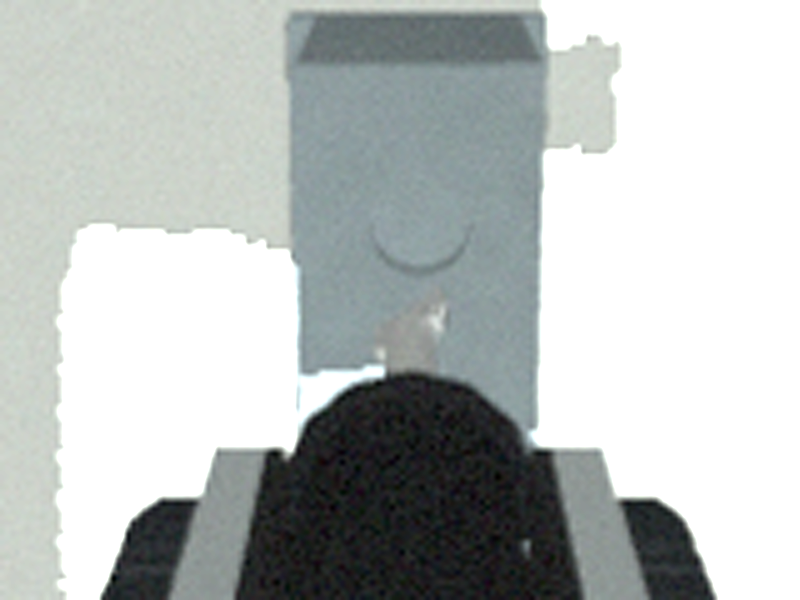

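The blade shows below the collar at about (410,325), turned roughly 40° in the image. I'll measure its direction from depth points at tip height.

```bash
python3 - <<'E'
from h import *
import pickle
d=pickle.load(open('im2.pkl','rb'));w=d["w"];s=d["s"];p,r=tool(s);P=cloud(w)
z=P[...,2];m=(z>.105)&(z<.14)&(abs(P[...,0]-p[0])<.03)&(abs(P[...,1]-p[1])<.03)
Q=P[m];v,u=np.nonzero(m);print(len(Q),np.nanpercentile(Q[:,2],[0,5,25,50,90]).round(4))
for lo,hi in((.1,.121),(.1,.124),(.1,.127)):
    q=Q[(Q[:,2]>lo)&(Q[:,2]<hi)]
    if len(q)<8: continue
    c,wh,a=cv2.minAreaRect(np.float32(q[:,:2]*1000));l=np.linalg.svd((q-q.mean(0))[:,:2])[2][0]
    print(hi,len(q),c,wh,a,"pca",np.degrees(np.arctan2(l[1],l[0])))
# colour mask relative to the scene : print gray patch
g=w["pixels"][190:216,242:264].mean(2).astype(int)
zz=(z[190:216,242:264]*1000)
for a,b in zip(g,zz): print(' '.join('%3d'%k for k in a),'|',' '.join('%3.0f'%k for k in b))
E
```

```text
106 [0.1195 0.1203 0.1263 0.1315 0.1377]
0.121 11 (519.9268798828125, -12.95333194732666) (0.5789578557014465, 11.430273056030273) 26.693363189697266 pca 117.69220824560746
0.124 23 (519.98828125, -13.013971328735352) (1.7912423610687256, 11.469121932983398) 19.55322265625 pca 116.17123097690234
0.127 31 (519.98828125, -13.014310836791992) (1.7946935892105103, 11.469134330749512) 19.534820556640625 pca 115.39330554706565
 94  94  91  97  87  81  81  89  97 100 100  97 100 101 102  99  98  94  90  79  80  93 |  73  74  73  72  73  73  70   7   5   5   6   6   6   7   6   6   5   8   6  69  73  73
 95  92  94  96  94  93  78  79  86  90  91 101  99  98  97  96  87  81  74  77  91  93 |  72  72  73  71  72  72  72  72  69   6   5   6   8   6   5   7   6  69  70  72  72  72
 93  94  95  94  95  93  92  83  83  78  79  81  85  84  81  81  77  79  84  93  97  94 |  72  71  73  72  71  72  72  73  72  72  69  70  69  69  69  71  71  72 nan  72  73  72
 94  95  94  93  93  96  96  95  91  85  82  82  82  79  80  81  89  92  94  96  97  94 |  73  72  73  72  72  72  73  71  72  72  73  73  73
[... 3252 characters left out ...]
 152 153 143  90  92  93  94  85  87  86  94  92  91  92  99  96  94  94  93 |  71  72  72  73  73  72 149 151 151 152 153 153 153 153 151 150  72  72  72  73  73  74
154 160 177 180 182 163  68  71  64  64  49  53  55  61  68  78  85  99  95  93  95  93 |  72  72  74  73  73  72 151 182 182 183 183 184 183 182 182 151  73  73  71  72  72  73
174 152 137 132 121 105  36  35  21  22  24  15  19  20  31  47  54  63  68  74  83  96 |  71  71  73 183 183 183 185 185 183 185 184 184 185 184 184 184 184 183 181  73  72  73
112  85  63  63  17  22  21  18  22  21  29  25  23  28  15  22  18  22  33  39  50  63 | 183 183 184 184 184 185 184 185 185 184 185 184 185 185 185 185 184 184 184 183 182 183
```

The blade points along 116.5° and the slot along about 172.5°, so it needs +56° CCW. The tip is 78 mm below the TCP. I'll carry it above the keeper and look at both.

```bash
python3 -m creep '{"delta_pos":[[0,-3,0],[0,-7,0.5],[0,-11,2.5],[0,-14,5],[1,-16.5,7.2],[3,-16.5,7.2],[5,-16.5,7.2],[5.6,-16.5,7.2],[5.6,-16.5,7.2],[5.6,-16.5,7.2]],"dr":[[-0.12,0,0],[-0.24,0,0],[-0.36,0,0],[-0.48,0,0],[-0.6,0,0],[-0.72,0,0],[-0.84,0,0],[-0.98,0,0],[-0.98,0,0],[-0.98,0,0]]}'
cat > look.py <<'E'
from rig import manip
from h import *
import pickle,sys
w=manip.get_image("wrist");s=manip.get_state();pickle.dump(dict(w=w,s=s),open(sys.argv[1]+'.pkl','wb'))
p,r=tool(s);tip=p+r.apply([.0783,0,0]);u,v=proj(w,tip)[0];print("tip px",u,v,"tcp",p,"yaw",np.degrees(np.arctan2(*r.as_matrix()[[1,0],2])),"q",s["qpos"].round(2))
P=cloud(w);x,y,z=np.moveaxis(P,-1,0)
near=np.hypot(x-.4685,y-.1605)<.025
m=near&(z>.0385)&(z<.0435);q=P[m][:,:2]*1000
print("head",len(q),cv2.minEnclosingCircle(np.float32(q)),cv2.minAreaRect(np.float32(q)))
m=near&(z>.033)&(z<.038);q=P[m][:,:2]*1000
if len(q)>5:
    l=np.linalg.svd(q-q.mean(0))[2][0];print("slot",len(q),q.mean(0),np.degrees(np.arctan2(l[1],l[0])))
m=(np.hypot(x-p[0],y-p[1])<.02)&(z>tip[2]-.004)&(z<tip[2]+.004);q=P[m][:,:2]*1000
if len(q)>5:
    l=np.linalg.svd(q-q.mean(0))[2][0];print("tip",len(q),cv2.minAreaRect(np.float32(q)),np.degrees(np.arctan2(l[1],l[0])),"zmin",P[m][:,2].min())
u,v=int(u),int(v);v0=max(v-60,0);u0=u-80;c=w["pixels"][v0:v0+120,u0:u0+160];print("crop org",u0,v0)
cv2.imwrite('pics/'+sys.argv[1]+'.png',cv2.convertScaleAbs(cv2.resize(c,None,fx=5,fy=5,interpolation=cv2.INTER_CUBIC),alpha=1.6))
E
python3 look.py im3
```

```text
clock: 5.25
position: [0.4681, 0.1599, 0.1405]
ee_rot: [-0.295, -0.642, -0.295, 0.643]
contact_force: [-0.2, -0.1, -0.3]
width: 0.0235
tip px 251.74790631987412 196.4677537182885 tcp [0.4686073  0.15991091 0.14098097] yaw -130.65630252954924 q [ 0.19  0.23  1.81 -0.    1.1   0.9 ]
head 462 ((468.1576843261719, 161.55148315429688), 13.172802925109863) ((468.47967529296875, 165.0384521484375), (18.161224365234375, 25.24372673034668), 84.1596908569336)
slot 221 [473.62997334 160.41865452] 169.72231812378106
tip 22 ((467.3787841796875, 157.59938049316406), (1.3458367586135864, 11.567854881286621), 76.49210357666016) 171.44807038075044 zmin 0.06124631144928996
crop org 171 136
```

View pics/im3.png

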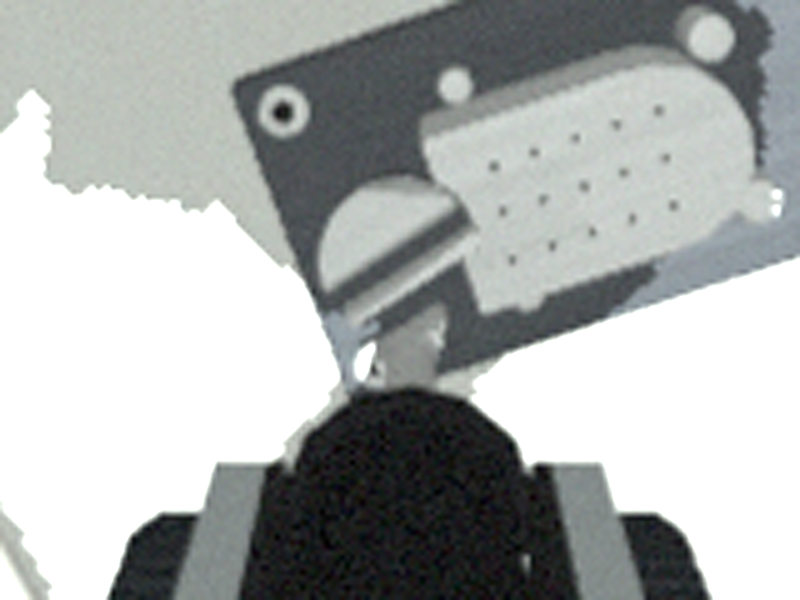

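The blade hangs at (405,335) and the slot runs from (335,300) to (465,215). They look parallel, with the tip offset to the flat's side. I'll fit the slot's centreline and angle.

```bash
python3 - <<'E'
from h import *
import pickle
for n in("im1","im3"):
    d=pickle.load(open(n+'.pkl','rb'));P=cloud(d["w"]);x,y,z=np.moveaxis(P,-1,0);near=np.hypot(x-.4685,y-.161)<.0145
    t=near&(z>.0388)&(z<.0435);uv=np.argwhere(t)[:,::-1];q=ray(d["w"],uv,.041)[:,:2]*1000-[468.3,160.9]
    best=[]
    for a in np.radians(np.arange(-16,4,1)):
        k=np.sort(q@[-np.sin(a),np.cos(a)]);g=np.diff(k);c=(abs(k[:-1])<6);i=np.argmax(g*c);best.append((g[i],np.degrees(a).round(1),(k[i]+k[i+1])/2,k[0],k[-1]))
    print(n,len(q),np.round(sorted(best)[::-1][:5],2))
E
```

```text
im1 220 [[ 4.56 -8.   -0.03 -5.84 12.62]
 [ 4.38 -7.   -0.16 -5.73 12.65]
 [ 4.18 -6.   -0.29 -5.65 12.68]
 [ 4.17 -9.   -0.02 -6.02 12.62]
 [ 3.98 -5.   -0.41 -5.57 12.7 ]]
im3 458 [[ 3.69 -7.    0.36 -5.04 13.3 ]
 [ 3.67 -6.    0.36 -4.95 13.24]
 [ 3.28 -8.    0.34 -5.13 13.36]
 [ 3.26 -5.    0.34 -5.05 13.18]
 [ 2.86 -9.    0.32 -5.25 13.41]]
```

```bash
python3 -m creep '{"delta_pos":[[0.3,-0.17,-0.33],[0.8,-0.17,-0.33],[1.3,-0.17,-0.33],[1.3,-0.17,-0.33],[1.3,-0.17,-0.33]],"dr":[[-0.02,0,0],[-0.02,0,0],[-0.02,0,0],[-0.02,0,0],[-0.02,0,0]]}'
python3 look.py im4
```

```text
clock: 5.8
position: [0.4694, 0.1635, 0.1281]
ee_rot: [-0.302, -0.639, -0.302, 0.639]
contact_force: [0.8, 0.4, -0.3]
width: 0.0237
tip px 251.39526880598905 196.63297570827544 tcp [0.4695256  0.16357114 0.12823994] yaw -129.3702925073617 q [ 0.2   0.24  1.83 -0.    1.07  0.88]
head 440 ((468.39251708984375, 161.22525024414062), 12.950621604919434) ((468.9143371582031, 164.90719604492188), (18.086816787719727, 25.1171817779541), 83.0942611694336)
slot 260 [474.12455169 159.96508042] 162.6378246987589
tip 23 ((468.6231689453125, 161.1634979248047), (1.8863428831100464, 11.427374839782715), 74.53054809570312) 171.34847007351323 zmin 0.04919606013569709
crop org 171 136
```

View pics/im4.png

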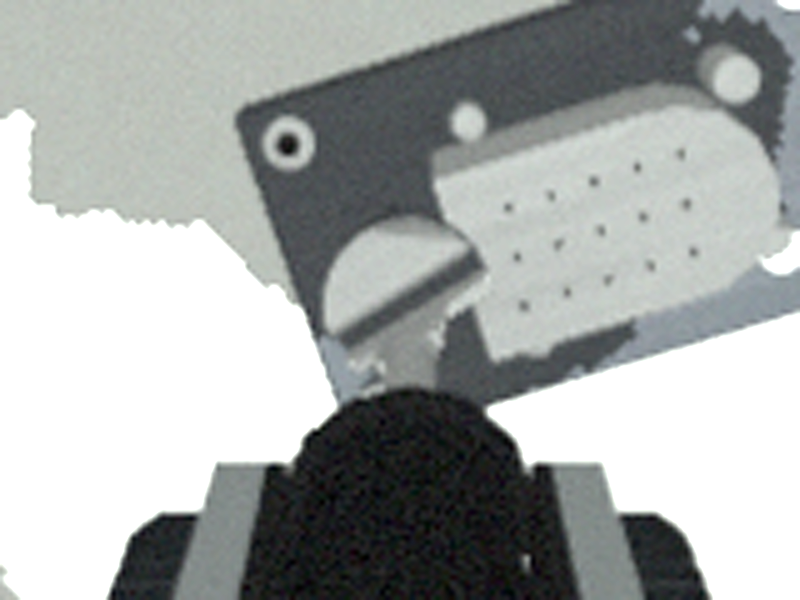

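The tip now coincides with the slot centre to under 1 mm, and the angle is within 1.5°. I'll descend gently.

```bash
python3 -m creep '{"delta_pos":[[0.3,0,0],[0.6,0,0],[0.8,0,0],[0.9,0,0],[0.95,0,0],[1.0,0,0],[1.0,0,0],[1.0,0,0]],"dr":[[0,0,0],[0,0,0],[0,0,0],[0,0,0],[0,0,0],[0,0,0],[0,0,0],[0,0,0]]}'
```

```text
clock: 6.65
position: [0.4696, 0.1636, 0.1183]
ee_rot: [0.302, 0.639, 0.302, -0.639]
contact_force: [-0.0, 0.4, -0.4]
width: 0.0239
```

```bash
python3 -m creep '{"delta_pos":[[0.1,0,0],[0.2,0,0],[0.25,0,0],[0.3,0,0],[0.3,0,0]],"dr":[[0,0,0],[0,0,0],[0,0,0],[0,0,0],[0,0,0]]}'
```

```text
clock: 7.15
position: [0.4695, 0.1636, 0.1153]
ee_rot: [0.302, 0.639, 0.302, -0.639]
contact_force: [-0.6, -0.5, -0.9]
width: 0.024
```

The blade sits about 4 mm in the slot with no axial force. The driver's axis is about 2.4 mm off the TCP along tool z, because the handle was off-centre in the pads. I'll turn CCW about the driver's own axis.

```bash
python3 -m creep '{"delta_pos":[[0,-0.017,0.004],[0,-0.033,0.009],[0,-0.049,0.016],[0,-0.064,0.023],[0,-0.079,0.032],[0,-0.093,0.041],[0,-0.107,0.052],[0,-0.12,0.063],[0,-0.132,0.076],[0,-0.143,0.089]],"dr":[[-0.07,0,0],[-0.14,0,0],[-0.21,0,0],[-0.28,0,0],[-0.35,0,0],[-0.42,0,0],[-0.49,0,0],[-0.56,0,0],[-0.63,0,0],[-0.7,0,0]]}'
python3 look.py im5; python3 -c "
from rig import manip
print(manip.get_state()['moment'])"
```

```text
clock: 8.15
position: [0.4675, 0.1643, 0.1153]
ee_rot: [0.503, 0.496, 0.504, -0.496]
contact_force: [-0.8, 1.6, 0.0]
width: 0.024
tip px 251.8317741313373 196.31858785461208 tcp [0.46743254 0.16430898 0.11522717] yaw -89.02966153096736 q [0.2  0.26 1.85 0.   1.04 0.18]
head 514 ((468.0146789550781, 161.45765686035156), 12.987374305725098) ((466.91741943359375, 165.00575256347656), (25.296161651611328, 18.331995010375977), 14.463632583618164)
slot 206 [473.08856874 162.41142544] -8.331603029828296
tip 385 ((470.94207763671875, 162.55613708496094), (22.01270294189453, 30.720857620239258), 73.53352355957031) 0.2407253097773382 zmin 0.032964200303810726
crop org 171 136
[ 0.33927396  0.13755088 -0.11702558]
```

View pics/im5.png

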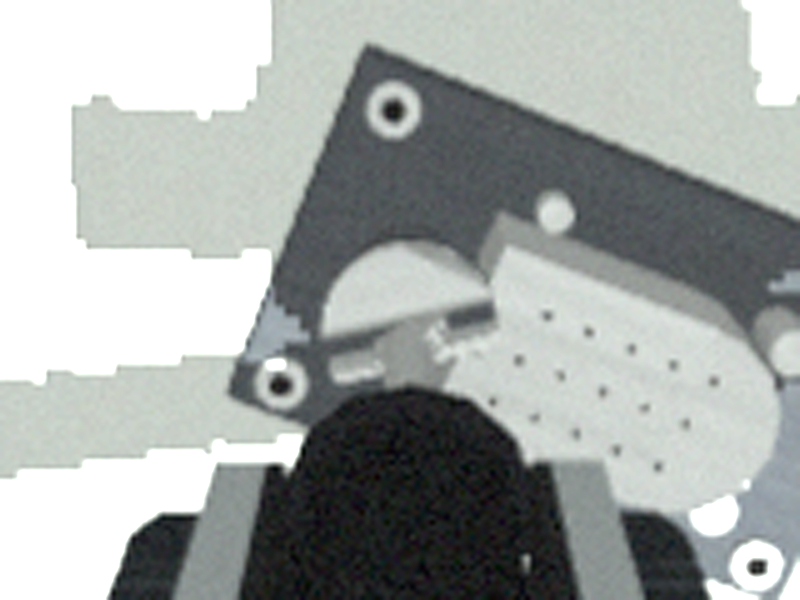

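The head has turned to 14.5°, lagging the tool by the play, and the blade is in the slot. It still needs 54.2° to reach 68.7°.

```bash
python3 -m creep '{"delta_pos":[[0,-0.022,0.006],[0,-0.044,0.013],[0,-0.064,0.023],[0,-0.084,0.035],[0,-0.102,0.048],[0,-0.119,0.063],[0,-0.135,0.08],[0,-0.149,0.097],[0,-0.162,0.116],[0,-0.172,0.137]],"dr":[[-0.093,0,0],[-0.186,0,0],[-0.279,0,0],[-0.372,0,0],[-0.465,0,0],[-0.558,0,0],[-0.651,0,0],[-0.744,0,0],[-0.837,0,0],[-0.93,0,0]]}'
python3 look.py im6; python3 - <<'E'
from h import *
import pickle
for n in("im5","im6"):
    d=pickle.load(open(n+'.pkl','rb'));P=cloud(d["w"]);x,y,z=np.moveaxis(P,-1,0)
    near=np.hypot(x-.4683,y-.1611)<.0145;t=near&(z>.0388)&(z<.0435);q=ray(d["w"],np.argwhere(t)[:,::-1],.041)[:,:2]*1000
    print(n,d["s"]["moment"],d["s"]["contact_force"])
    m=(np.hypot(x-.497,y-.149)<.07)&(abs(z-.0322)<.002);k=ray(d["w"],np.argwhere(m)[:,::-1],.032)[:,:2]*1000;print("block",cv2.minAreaRect(np.float32(k[(np.hypot(*(k-[500.9,147.7]).T)<30)])))
E
```

```text
clock: 9.2
position: [0.4655, 0.1629, 0.1152]
ee_rot: [0.672, 0.218, 0.673, -0.218]
contact_force: [-1.5, 1.3, -1.0]
width: 0.0239
tip px 252.8935020404058 196.49244713825703 tcp [0.46550086 0.16288637 0.11523432] yaw -35.724846115202745 q [ 0.19  0.25  1.85  0.    1.04 -0.75]
head 513 ((467.3354797363281, 161.23648071289062), 12.927786827087402) ((464.0403137207031, 162.7572784423828), (25.273887634277344, 18.1715087890625), 67.16084289550781)
slot 168 [467.42517124 162.82985798] 43.16680788371042
tip 381 ((468.4910583496094, 163.06182861328125), (29.30313491821289, 25.64498519897461), 56.97633743286133) -118.79103317384441 zmin 0.03295714866034146
crop org 172 136
im5 [ 0.33927396  0.13755088 -0.11702558] [-0.54168486  1.77558964 -1.78395097]
block ((500.4573669433594, 148.92193603515625), (32.01972198486328, 51.9150390625), 67.76077270507812)
im6 [ 0.39416536  0.33116042 -0.11412057] [-1.6381352   1.61860786  0.72066562]
block ((489.0047607421875, 159.56509399414062), (41.43807601928711, 25.784273147583008), 13.518332481384277)
```

View pics/im6.png

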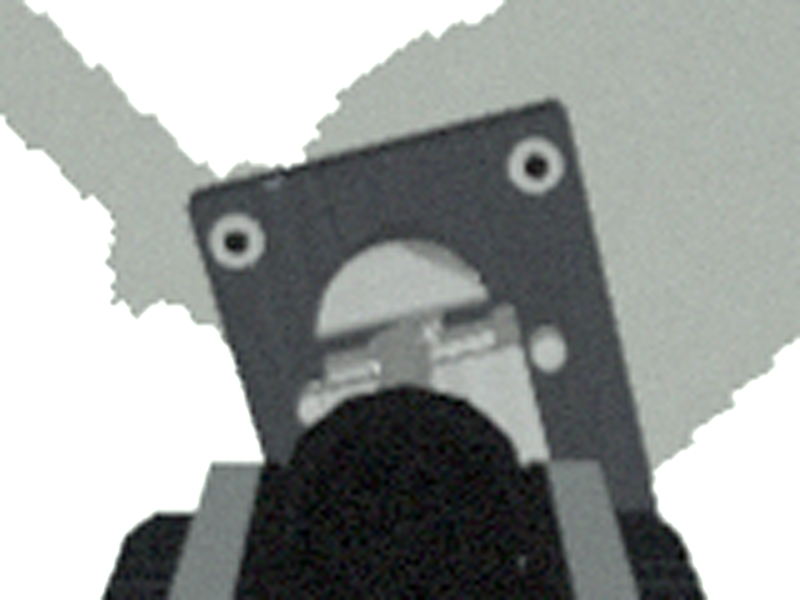

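The head is at 67.2°, about 1.5° short of square. I'll nudge it 0.025 rad, back off the play, and lift clear.

```bash
python3 -m creep '{"delta_pos":[[0,-0.003,0],[0,-0.006,0.001],[0,-0.006,0.001],[0,0.005,0],[0,0.018,-0.004],[0,0.018,-0.004]],"dr":[[-0.012,0,0],[-0.025,0,0],[-0.025,0,0],[0.025,0,0],[0.08,0,0],[0.08,0,0]]}'
python3 -m creep '{"delta_pos":[[-0.3,0,0],[-0.8,0,0],[-2,0,0],[-5,0,0],[-8.3,0,0],[-8.3,0,0],[-8.3,0,0]],"dr":[[0,0,0],[0,0,0],[0,0,0],[0,0,0],[0,0,0],[0,0,0],[0,0,0]]}'
python3 look.py im7; python3 - <<'E'
from h import *
import pickle
d=pickle.load(open('im7.pkl','rb'));P=cloud(d["w"]);x,y,z=np.moveaxis(P,-1,0)
for lab,m,zz in(("plate",(np.hypot(x-.497,y-.149)<.07)&(abs(z-.0102)<.002),.01),("block",(np.hypot(x-.5,y-.148)<.035)&(abs(z-.0322)<.002),.032)):
    k=ray(d["w"],np.argwhere(m)[:,::-1],zz)[:,:2]*1000;print(lab,len(k),cv2.minAreaRect(np.float32(k)))
E
```

```text
clock: 9.85
position: [0.4659, 0.1628, 0.1152]
ee_rot: [0.663, 0.245, 0.663, -0.245]
contact_force: [-3.3, 2.2, 0.9]
width: 0.024
clock: 10.55
position: [0.4674, 0.1625, 0.1999]
ee_rot: [0.665, 0.246, 0.662, -0.244]
contact_force: [-0.2, 0.1, -0.5]
width: 0.0239
tip px 251.56983821586843 194.83642572133556 tcp [0.46641853 0.16232888 0.19872731] yaw -40.54737885038371 q [ 0.19  0.18  1.73 -0.    1.24 -0.67]
head 307 ((467.4441833496094, 161.5285186767578), 12.96157169342041) ((464.00445556640625, 163.12693786621094), (24.98872184753418, 18.02884292602539), 68.8292007446289)
slot 153 [471.7019083 160.2551648] -27.920431113116106
tip 18 ((469.4217224121094, 160.66444396972656), (11.66285228729248, 1.6226739883422852), 77.31336212158203) -97.28198461913287 zmin 0.12056248955032288
crop org 171 134
plate 2477 ((496.133056640625, 150.44058227539062), (63.69672393798828, 103.59928894042969), 68.58831024169922)
block 1057 ((499.4034423828125, 149.08871459960938), (31.854860305786133, 51.236812591552734), 68.95135498046875)
```

The head measures 68.83° and the plate 68.59°, so the flat is square to the block and the driver is out. Now I'll carry the driver back above its hole.

```bash
python3 -m creep '{"delta_pos":[[-1.5,-1.5,2.3],[-1.5,-4,6],[-1.5,-6.5,10],[-1.5,-8.5,13],[-1.5,-9.98,15.24],[-1.5,-9.98,15.24],[-1.5,-9.98,15.24]],"dr":[[-0.12,0,0],[-0.24,0,0],[-0.36,0,0],[-0.48,0,0],[-0.594,0,0],[-0.594,0,0],[-0.594,0,0]]}'
python3 - <<'E'
from rig import manip
from h import *
import pickle
w=manip.get_image("wrist");s=manip.get_state();pickle.dump(dict(w=w,s=s),open('im8.pkl','wb'))
p,r=tool(s);print(p,np.degrees(np.arctan2(*r.as_matrix()[[1,0],2])),s["qpos"].round(2))
P=cloud(w);x,y,z=np.moveaxis(P,-1,0)
m=(np.hypot(x-p[0],y-p[1])<.02)&(z>.12)&(z<.143);q=P[m];print("tip",len(q),np.nanmin(q[:,2]));k=q[q[:,2]<np.nanmin(q[:,2])+.005][:,:2]*1000;print(cv2.minAreaRect(np.float32(k)))
for lab,m,zz in(("rack",(x>.38)&(x<.57)&(abs(y+.01)<.05)&(abs(z-.072)<.003),.072),("handles",(x>.4)&(x<.5)&(abs(y+.01)<.04)&(abs(z-.129)<.004),.13)):
    M=m.astype(np.uint8);n,L,st,c=cv2.connectedComponentsWithStats(M)
    for i in range(1,n):
        if st[i,4]>30:
            k=ray(w,np.argwhere(L==i)[:,::-1],zz)[:,:2]*1000;print(lab,st[i,4],cv2.minAreaRect(np.float32(k)))
# hole: non-rack pixels inside
m=(np.hypot(x-.5203,y+.0123)<.013)&(z<.06);k=ray(w,np.argwhere(m)[:,::-1],.072)[:,:2]*1000;print("hole",len(k),cv2.minEnclosingCircle(np.float32(k)) if len(k) else 0)
u,v=proj(w,[.5203,-.0123,.072])[0];u,v=int(u),int(v);v0=max(v-60,0);c=w["pixels"][v0:v0+120,u-80:u+80];print("org",u-80,v0)
cv2.imwrite('pics/im8.png',cv2.convertScaleAbs(cv2.resize(c,None,fx=5,fy=5,interpolation=cv2.INTER_CUBIC),alpha=1.6))
E
```

```text
clock: 11.3
position: [0.5164, -0.0126, 0.2121]
ee_rot: [0.705, 0.041, 0.707, -0.041]
contact_force: [0.2, -1.4, -0.4]
width: 0.0238
[ 0.51628661 -0.01188138  0.21228134] -6.599741677205297 [-0.16  0.2   1.66  0.    1.29 -1.61]
tip 37 0.13259345987481092
((518.299072265625, -13.347700119018555), (0.4839733839035034, 11.454323768615723), 27.2208194732666)
rack 6262 ((473.125732421875, -9.205902099609375), (44.025238037109375, 149.26785278320312), 83.53376007080078)
handles 642 ((428.0024719238281, -4.094387054443359), (18.047279357910156, 18.51006317138672), 36.93220520019531)
handles 447 ((472.6588439941406, -9.138269424438477), (16.555601119995117, 16.51259994506836), 4.097926616668701)
hole 78 ((514.035888671875, -13.181626319885254), 6.575296401977539)
org 173 121
```

View pics/im8.png

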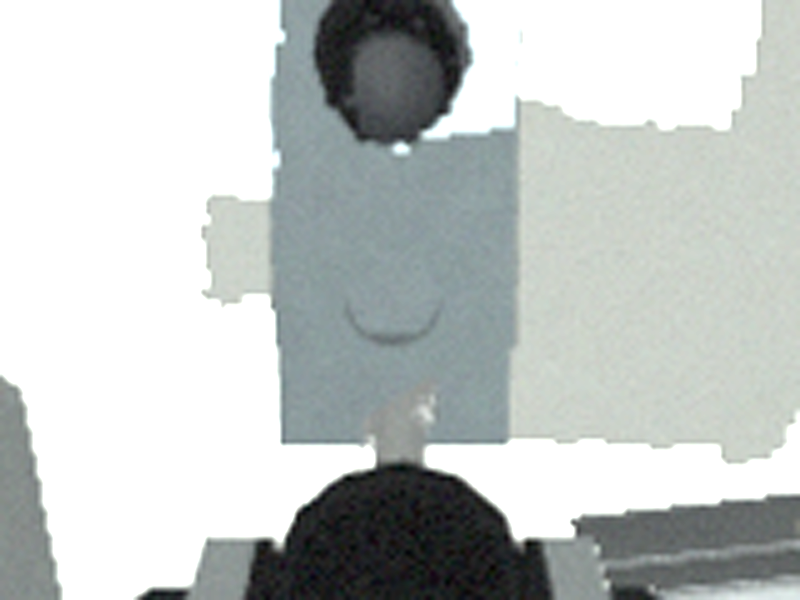

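The image shows the empty hole as a crescent with its bottom at (393,342) and its centre at about (393,297). The blade is at (400,410). I'll ray-cast the hole and compare with the tip.

```bash
python3 - <<'E'
from h import *
import pickle
from rig import manip
d=pickle.load(open('im8.pkl','rb'));w=d["w"]
g=w["pixels"].mean(2)
o=lambda a:[173+(a[0]+.5)/5-.5,121+(a[1]+.5)/5-.5]
arc=ray(w,[o(a) for a in([345,300],[352,320],[370,336],[393,343],[415,338],[433,320],[440,300])],.072)[:,:2]*1000
from scipy.optimize import least_squares
f=least_squares(lambda c:np.hypot(*(arc-c).T)-9,[520,-12]);print("hole",f.x,f.fun.round(2))
d2=pickle.load(open('im2.pkl','rb'));w2=d2["w"];o2=lambda a:[171+(a[0]+.5)/5-.5,139+(a[1]+.5)/5-.5]
arc=ray(w2,[o2(a) for a in([370,228],[378,248],[395,265],[420,273],[445,266],[464,248],[472,225])],.072)[:,:2]*1000
f=least_squares(lambda c:np.hypot(*(arc-c).T)-9,[520,-12]);print("hole im2",f.x,f.fun.round(2))
s=manip.get_state();print(tool(s)[0])
E
```

```text
hole [518.51247706 -14.51657382] [-0.05 -0.07 -0.15  0.12  0.15 -0.14 -0.13]
hole im2 [519.38318579 -15.06092145] [ 0.12 -0.11 -0.04  0.16 -0.04 -0.08  0.1 ]
[ 0.51628661 -0.01188138  0.21228134]
```

The tip needs -1.2 mm in y to centre on the hole. Shift, lower, and watch the force.

```bash
python3 -m creep '{"delta_pos":[[1,-0.12,0],[3,-0.12,0],[4.5,-0.12,0],[5.5,-0.12,0],[6.5,-0.12,0],[7.5,-0.12,0],[8.5,-0.12,0],[8.5,-0.12,0]],"dr":[[0,0,0],[0,0,0],[0,0,0],[0,0,0],[0,0,0],[0,0,0],[0,0,0],[0,0,0]]}'
python3 -m creep '{"delta_pos":[[1,0,0],[2,0,0],[2.8,0,0],[3.3,0,0],[3.6,0,0],[3.7,0,0],[3.75,0,0],[3.75,0,0]],"dr":[[0,0,0],[0,0,0],[0,0,0],[0,0,0],[0,0,0],[0,0,0],[0,0,0],[0,0,0]]}'
```

```text
clock: 12.15
position: [0.516, -0.0133, 0.1268]
ee_rot: [0.705, 0.04, 0.707, -0.04]
contact_force: [-0.9, -0.3, -0.5]
width: 0.0239
clock: 12.95
position: [0.5172, -0.0135, 0.091]
ee_rot: [0.706, 0.04, 0.706, -0.04]
contact_force: [0.9, -0.8, -0.5]
width: 0.0241
```

```bash
python3 -m creep '{"delta_pos":[[0.07,0,0],[0.15,0,0],[0.15,0,0]],"dr":[[0,0,0],[0,0,0],[0,0,0]]}'
python3 -m creep '{"delta_pos":[[0,0,0],[0,0,0],[0,0,0],[0,0,0],[0,0,0],[0,0,0]],"dr":[[0,0,0],[0,0,0],[0,0,0],[0,0,0],[0,0,0],[0,0,0]]}' 0.3
python3 -m creep '{"delta_pos":[[-1,0,0],[-3,0,0],[-6,0,0],[-9,0,0],[-12,0,0],[-12,0,0],[-12,0,0]],"dr":[[0,0,0],[0,0,0],[0,0,0],[0,0,0],[0,0,0],[0,0,0],[0,0,0]]}'
```

```text
clock: 13.25
position: [0.517, -0.0135, 0.0893]
ee_rot: [0.706, 0.04, 0.706, -0.04]
contact_force: [-0.5, -0.2, -0.7]
width: 0.0241
clock: 13.85
position: [0.517, -0.0135, 0.0893]
ee_rot: [0.706, 0.04, 0.706, -0.04]
contact_force: [1.3, 0.7, -0.5]
width: 0.0553
clock: 14.55
position: [0.5172, -0.0135, 0.2103]
ee_rot: [0.707, 0.04, 0.705, -0.04]
contact_force: [-0.9, -0.4, -1.0]
width: 0.0559
```

The driver is released. Next I'll go above the block (yaw -21.2°), check the rack, and refine the block's pose.

```bash
python3 -m creep '{"delta_pos":[[0,4,-0.8],[0,8,-1.6],[1,12,-2.4],[3,15.8,-3.35],[6,15.8,-3.35],[8,15.8,-3.35],[8,15.8,-3.35],[8,15.8,-3.35]],"dr":[[0.1,0,0],[0.2,0,0],[0.255,0,0],[0.255,0,0],[0.255,0,0],[0.255,0,0],[0.255,0,0],[0.255,0,0]]}' 0.4
cat > look2.py <<'E'
from rig import manip
from h import *
import pickle,sys
w=manip.get_image("wrist");s=manip.get_state();pickle.dump(dict(w=w,s=s),open(sys.argv[1]+'.pkl','wb'))
p,r=tool(s);print("tcp",p,"yaw",np.degrees(np.arctan2(*r.as_matrix()[[1,0],2])),"q",s["qpos"].round(2))
P=cloud(w);x,y,z=np.moveaxis(P,-1,0)
def rect(lab,m,zz,amin=40):
    n,L,st,c=cv2.connectedComponentsWithStats(m.astype(np.uint8))
    for i in range(1,n):
        if st[i,4]>amin:
            k=ray(w,np.argwhere(L==i)[:,::-1],zz)[:,:2]*1000;a=cv2.minAreaRect(np.float32(k));print(lab,st[i,4],np.round([*a[0],*a[1],a[2]],1),"z",np.nanmedian(z[L==i]).round(4))
E
cat > l3.py <<'E'
from look2 import *
rect("block",(np.hypot(x-.5,y-.148)<.035)&(abs(z-.0322)<.002),.032)
rect("plate",(np.hypot(x-.497,y-.149)<.07)&(abs(z-.0102)<.002),.01)
rect("keeper",(np.hypot(x-.468,y-.161)<.02)&(abs(z-.041)<.002),.041)
rect("tray",(y>.25)&(abs(z-.024)<.003),.024)
rect("cut",(y>.25)&(x>.4)&(x<.62)&(abs(z-.012)<.003),.012)
rect("stored",(y>.25)&(abs(z-.034)<.003),.034)
t=manip.get_image("top");x,y,z=np.moveaxis(cloud(t),-1,0);m=(x>.38)&(x<.57)&(abs(y+.01)<.04)
w=t
import look2;look2.w=t;look2.z=z
rect("handles top",m&(z>.115),.13,10)
E
python3 l3.py im9
```

```text
clock: 15.35
position: [0.501, 0.1471, 0.1285]
ee_rot: [0.694, 0.129, 0.696, -0.13]
contact_force: [0.3, 0.2, -0.4]
width: 0.0595
tcp [0.50193216 0.14710856 0.12945433] yaw -21.15223773233846 q [ 0.15  0.28  1.77 -0.    1.09 -1.05]
block 2353 [499.7 148.7  31.9  51.2  68.9] z 0.0321
plate 4981 [496.1 150.1  63.7 103.3  68.6] z 0.0102
keeper 399 [460.7 164.1  25.   10.2  68.9] z 0.0412
keeper 156 [470.9 159.8  24.5   3.   68.9] z 0.0411
tray 8669 [517.3 340.6  54.3 150.1  70.9] z 0.0243
tray 46 [595.6 255.1  10.1   4.2  84.8] z 0.0249
tray 248 [649.3 299.1  19.8  33.7  32. ] z 0.024
cut 897 [509.4 317.8   5.6 149.9  69.9] z 0.0121
stored 1038 [561.2 327.9  27.5  26.4  71.5] z 0.0343
stored 45 [595.5 254.8  10.7   4.4  84.9] z 0.0345
stored 175 [647.4 297.5  14.6  32.7  33.6] z 0.0341
stored 332 [662.2 307.1  24.   23.6  81.3] z 0.0364
handles top 54 [517.9 -12.8  20.5  23.   45.1] z 0.1281
handles top 32 [ 4.717e+02 -8.600e+00  1.460e+01  1.750e+01  3.000e-01] z 0.1282
handles top 41 [ 4.266e+02 -2.300e+00  1.730e+01  1.740e+01  3.000e-01] z 0.128
```

The driver hangs with its handle top at 0.128, same height as the others. The head is still square (68.9° against 68.6°). Now I'll descend on the block and grip.

```bash
python3 -m creep '{"delta_pos":[[3,0.05,0],[6,0.05,0],[8.5,0.05,0],[10,0.05,0],[10.8,0.05,0],[10.8,0.05,0],[10.8,0.05,0]],"dr":[[0,0,0],[0,0,0],[0,0,0],[0,0,0],[0,0,0],[0,0,0],[0,0,0]]}'
python3 -m creep '{"delta_pos":[[0,0,0],[0,0,0],[0,0,0],[0,0,0],[0,0,0],[0,0,0]],"dr":[[0,0,0],[0,0,0],[0,0,0],[0,0,0],[0,0,0],[0,0,0]]}' -1 60
```

```text
clock: 16.15
position: [0.5029, 0.1478, 0.0223]
ee_rot: [0.696, 0.13, 0.694, -0.13]
contact_force: [-0.5, 0.5, 0.5]
width: 0.0599
clock: 16.75
position: [0.5027, 0.1479, 0.0226]
ee_rot: [0.696, 0.13, 0.694, -0.129]
contact_force: [-0.7, -0.3, 5.8]
width: 0.0302
```

The block is gripped. I'll lift straight up, move beside the tray, and measure it.

```bash
python3 -m creep '{"delta_pos":[[-0.5,0,0],[-1.5,0,0],[-3,0,0],[-6,0,0],[-10,0,0],[-14,0,0],[-14,0,0]],"dr":[[0,0,0],[0,0,0],[0,0,0],[0,0,0],[0,0,0],[0,0,0],[0,0,0]]}'
python3 -m creep '{"delta_pos":[[0,4,-1.6],[0,8,-3.2],[0,9.3,-3.6],[0,9.3,-3.6],[0,9.3,-3.6]],"dr":[[0,0,0],[0,0,0],[0,0,0],[0,0,0],[0,0,0]]}'
cat > l4.py <<'E'
from look2 import *
rect("tray",(y>.27)&(y<.46)&(x<.63)&(x>.42)&(abs(z-.024)<.003),.024)
rect("cut",(y>.27)&(y<.46)&(x<.62)&(x>.42)&(abs(z-.012)<.002),.012)
rect("stored",(y>.27)&(y<.46)&(x<.63)&(abs(z-.034)<.003),.034)
rect("held",(np.hypot(x-p[0],y-p[1])<.05)&(z>p[2]-.02)&(z<p[2]+.03),p[2]+.01)
for row in ((z[::4,:300:4]*1000)): pass
cv2.imwrite('pics/im10.png',cv2.convertScaleAbs(cv2.resize(w["pixels"],(800,600),interpolation=cv2.INTER_CUBIC),alpha=1.5))
E
python3 l4.py im10
```

```text
clock: 17.45
position: [0.5055, 0.1485, 0.1674]
ee_rot: [0.699, 0.131, 0.691, -0.128]
contact_force: [1.2, -0.2, -2.6]
width: 0.0304
clock: 17.95
position: [0.501, 0.2467, 0.1605]
ee_rot: [0.695, 0.128, 0.696, -0.13]
contact_force: [0.0, -0.7, -3.0]
width: 0.0304
tcp [0.50110398 0.2463567  0.16061302] yaw -21.129113660930777 q [ 0.33  0.3   1.65 -0.    1.19 -0.87]
tray 16239 [527.5 369.2 110.8 149.6  70.1] z 0.0243
cut 1763 [496.8 384.1  31.5  53.   70. ] z 0.0127
stored 825 [579.2 378.   30.6  29.   29.7] z 0.0342
stored 807 [561.3 329.2  27.   27.1  70. ] z 0.0342
held 8882 [497.8 246.9  64.   60.1  18. ] z 0.1701
```

View pics/im10.png

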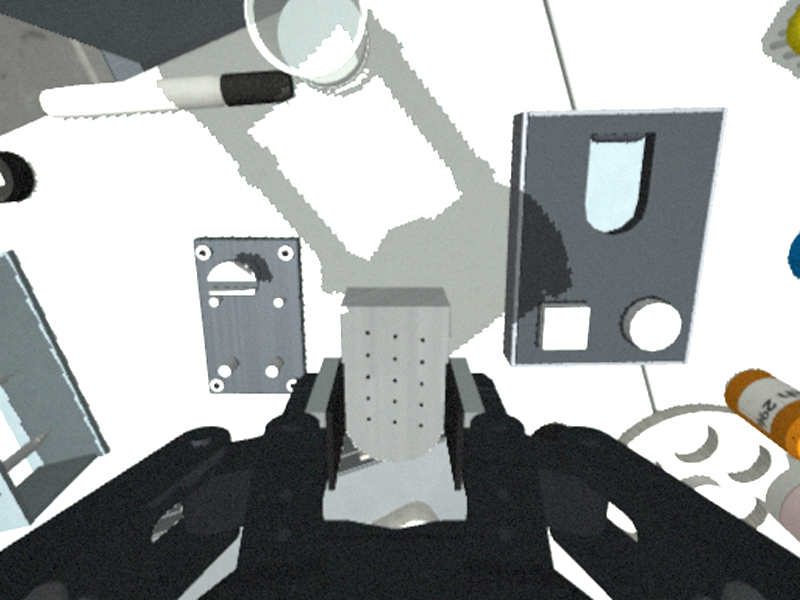

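The held block is centred at (395,380) with its nose down in the image (+x). The cutout at (617,185) also has its rounded end down, so the orientation agrees. I'll measure the cutout rim, and the held block in the same image.

```bash
cat > cut.py <<'E'
from h import *
import pickle,sys
def main(f):
    d=pickle.load(open(f,'rb'));w=d["w"];s=d["s"];p,r=tool(s);P=cloud(w);x,y,z=np.moveaxis(P,-1,0)
    R2=lambda a:np.array([[np.cos(a),-np.sin(a)],[np.sin(a),np.cos(a)]])
    X=ray(w,np.argwhere(np.ones(z.shape))[:,::-1],.024).reshape(z.shape+(3,))
    # hole rim: pixel whose ray at z=.024 is in the tray front part and whose depth is below the foam
    c=np.array([.5275,.3692]);a=np.radians(-19.95);l=(X[...,:2]-c)@R2(a)
    m=(l[...,0]>-.068)&(l[...,0]<.027)&(abs(l[...,1])<.045)&(z<.0215)
    n,L,st,_=cv2.connectedComponentsWithStats(m.astype(np.uint8));i=1+np.argmax(st[1:,4]);q=l[L==i]*1000
    print("rim tray-frame: x",np.percentile(q[:,0],[0,.5,99.5,100]).round(1),"y",np.percentile(q[:,1],[0,1,99,100]).round(1),"area",st[i,4])
    k=q[(q[:,0]>-50)&(q[:,0]<-30)];print("mid y",k[:,1].min().round(2),k[:,1].max().round(2))
    # held block top face
    for lo in(0,):
        b=(np.hypot(x-p[0],y-p[1])<.045)&(w["pixels"].mean(2)>60)&(z>p[2]+.002)&(z<p[2]+.02)
        n,L,st,_=cv2.connectedComponentsWithStats(b.astype(np.uint8));i=1+np.argmax(st[1:,4]);zt=np.median(z[L==i])
        b=(L==i)&(abs(z-zt)<.0025);k=ray(w,np.argwhere(b)[:,::-1],zt)[:,:2]*1000;e=cv2.minAreaRect(np.float32(k))
        print("held top z rel tcp",zt-p[2],np.round([*e[0],*e[1],e[2]],2))
        yaw=np.arctan2(*r.as_matrix()[[1,0],2]);t=(k/1000-p[:2])@R2(yaw)*1000;print("in tool(z,y) extents",np.percentile(t,[.3,99.7],axis=0).round(2))
    print("tcp",p,np.degrees(yaw))
main(sys.argv[1])
E
python3 cut.py im10.pkl
```

```text
rim tray-frame: x [-62.2 -61.3  -8.4  -7.4] y [-16.8 -16.3  16.5  17.2] area 2240
mid y -16.75 17.04
held top z rel tcp 0.009403399704586035 [495.15 249.44  54.29  47.01   8.68]
in tool(z,y) extents [[-29.03 -20.83]
 [ 22.25  21.01]]
tcp [0.50110398 0.2463567  0.16061302] -21.129113660930777
```

The cutout centre is at tray (-34.8, 0.15) mm, which is world (0.4947, 0.3812). The block's centre is 3.2 mm behind the TCP in the same view, so the TCP target is (0.4977, 0.3801) at yaw -20°. I'll move above it and check.

```bash
python3 -m creep '{"delta_pos":[[0,4,-1.6],[0,8,-3.3],[0,12.34,-5.13],[3,12.34,-5.13],[6,12.34,-5.13],[8,12.34,-5.13],[9.5,12.34,-5.13],[9.5,12.34,-5.13],[9.5,12.34,-5.13]],"dr":[[-0.02,0,0],[-0.02,0,0],[-0.02,0,0],[-0.02,0,0],[-0.02,0,0],[-0.02,0,0],[-0.02,0,0],[-0.02,0,0],[-0.02,0,0]]}'
python3 - <<'E'
from rig import manip
from h import *
import pickle
w=manip.get_image("wrist");ps=[]
for i in range(3):
    s=manip.get_state();p,r=tool(s);ps.append(p);manip.get_image("wrist")
p=np.mean(ps,0);print(np.array(ps).round(4).tolist(),np.degrees(np.arctan2(*r.as_matrix()[[1,0],2])),"cm to go",cm(dict(s,position=p),[.4977,.3801,p[2]]).round(3))
pickle.dump(dict(w=w,s=s),open('im11.pkl','wb'))
c=w["pixels"][150:320,160:340];cv2.imwrite('pics/im11.png',cv2.convertScaleAbs(cv2.resize(c,(635,600),interpolation=cv2.INTER_CUBIC),alpha=1.8))
E
```

```text
clock: 18.9
position: [0.4988, 0.38, 0.0663]
ee_rot: [0.696, 0.123, 0.696, -0.123]
contact_force: [-0.3, -0.2, -1.6]
width: 0.03
[[0.4993, 0.3805, 0.0671], [0.4995, 0.3809, 0.0675], [0.4994, 0.3811, 0.0676]] -20.021972922867157 cm to go [-0.    -0.127 -0.137]
```

View pics/im11.png

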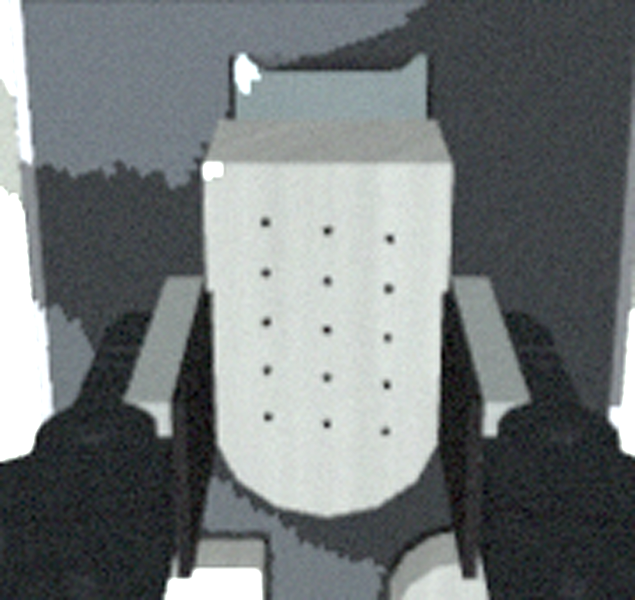

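The held block at (328,330) sits with the cutout's square end visible behind it at columns 232–428. It's nearly centred; I'll quantify the difference in the tool frame.

```bash
python3 - <<'E'
from h import *
import pickle
d=pickle.load(open('im11.pkl','rb'));w=d["w"];s=d["s"];p,r=tool(s);P=cloud(w)
g=w["pixels"].mean(2);z=P[...,2]
T=lambda q:r.inv().apply(q-p)*1000
X=T(ray(w,np.argwhere(np.ones(z.shape))[:,::-1],.024)).reshape(z.shape+(3,))
m=(abs(X[...,1])<30)&(X[...,2]<-28)&(X[...,2]>-70)&(z<.0205)&(np.indices(z.shape)[0]<190)
for row in range(165,188,2):
    u=np.nonzero(m[row])[0]
    if len(u)>5: print(row,"rim y",X[row,u.min()-1:u.min()+1,1].mean().round(2),X[row,u.max():u.max()+2,1].mean().round(2),"z",X[row,u.mean().astype(int),2].round(1))
print("top z of hole",X[...,2][m].min() if m.any() else 0)
zt=p[2]+.0094
b=(abs(z-zt)<.0025)&(g>50);B=T(ray(w,np.argwhere(np.ones(z.shape))[:,::-1],zt)).reshape(z.shape+(3,));b&=(abs(B[...,1])<24)&(B[...,2]>-40)&(B[...,2]<30)
for row in range(192,300,12):
    u=np.nonzero(b[row])[0]
    if len(u): print(row,"blk y",B[row,u.min(),1].round(2),B[row,u.max(),1].round(2),"z",B[row,u.min(),2].round(1))
print("blk z",np.percentile(B[...,2][b],[.2,99.8]).round(2))
E
```

```text
165 rim y -18.11 16.25 z -31.6
167 rim y -18.14 15.68 z -30.3
169 rim y -18.17 15.71 z -29.1
top z of hole -69.81873179773676
204 blk y -17.18 14.05 z -24.7
216 blk y -17.35 13.77 z -18.9
228 blk y -17.53 13.95 z -13.1
240 blk y -16.79 12.74 z -7.1
252 blk y -16.97 12.91 z -1.0
264 blk y -16.68 13.08 z 5.2
276 blk y -16.38 12.78 z 11.6
288 blk y -11.72 8.12 z 18.2
blk z [-28.85  21.55]
```

In the same frame the cutout is 0.45 mm to +y of the block and slightly behind it. I'll correct, then lower slowly into the foam.

```bash
python3 -m creep '{"delta_pos":[[0.5,0.045,-0.06],[1.5,0.045,-0.06],[2.4,0.045,-0.06],[2.7,0.045,-0.06],[2.9,0.045,-0.06],[3.1,0.045,-0.06],[3.3,0.045,-0.06],[3.3,0.045,-0.06]],"dr":[[0,0,0],[0,0,0],[0,0,0],[0,0,0],[0,0,0],[0,0,0],[0,0,0],[0,0,0]]}'
for i in 1 2; do python3 -c "
from rig import manip
manip.get_image('wrist');s=manip.get_state();print(s['position'].round(4),s['contact_force'].round(1),s['moment'].round(2))"; done
```

```text
clock: 19.9
position: [0.4984, 0.3818, 0.0335]
ee_rot: [0.697, 0.123, 0.696, -0.123]
contact_force: [-0.5, -0.5, -2.2]
width: 0.0301
[0.4984 0.3818 0.0336] [-0.1  0.  -1.8] [-0.05 -0.04 -0.02]
[0.4983 0.3818 0.0336] [ 0.6 -1.  -2.1] [ 0.08 -0.03 -0.01]
```

It's 3 mm inside the cutout with no contact force. Continuing down gently.

```bash
python3 -m creep '{"delta_pos":[[0.1,0,0],[0.2,0,0],[0.3,0,0],[0.4,0,0],[0.5,0,0],[0.6,0,0],[0.6,0,0]],"dr":[[0,0,0],[0,0,0],[0,0,0],[0,0,0],[0,0,0],[0,0,0],[0,0,0]]}'
python3 -c "
from rig import manip
manip.get_image('wrist');s=manip.get_state();print(s['position'].round(4),s['contact_force'].round(1),s['moment'].round(2))"
```

```text
clock: 20.7
position: [0.4991, 0.3815, 0.0288]
ee_rot: [0.697, 0.123, 0.695, -0.122]
contact_force: [0.6, -3.2, 7.5]
width: 0.0302
[0.4991 0.3815 0.0288] [-1.3 -2.8  7.2] [-0.45 -0.05 -0.07]
```

The lip is now pushing back with about 9 N. A little further, then release and press from above.

```bash
python3 -m creep '{"delta_pos":[[0.1,0,0],[0.2,0,0],[0.2,0,0],[0.2,0,0]],"dr":[[0,0,0],[0,0,0],[0,0,0],[0,0,0]]}'
python3 -c "
from rig import manip
manip.get_image('wrist');s=manip.get_state();print(s['position'].round(4),s['contact_force'].round(1),s['moment'].round(2))"
```

```text
clock: 21.15
position: [0.4991, 0.3814, 0.0266]
ee_rot: [0.697, 0.123, 0.696, -0.122]
contact_force: [0.6, -2.8, 6.6]
width: 0.0301
[0.4991 0.3815 0.0266] [ 1.1 -1.9  6.3] [-0.51 -0.06 -0.12]
```

```bash
python3 -m creep '{"delta_pos":[[0.1,0,0],[0.15,0,0],[0.2,0,0],[0.2,0,0]],"dr":[[0,0,0],[0,0,0],[0,0,0],[0,0,0]]}'
python3 -m creep '{"delta_pos":[[0,0,0],[0,0,0],[0,0,0],[0,0,0]],"dr":[[0,0,0],[0,0,0],[0,0,0],[0,0,0]]}' 0.3
python3 -m creep '{"delta_pos":[[-1,0,0],[-3,0,0],[-6,0,0],[-9,0,0],[-9,0,0],[-9,0,0]],"dr":[[0,0,0],[0,0,0],[0,0,0],[0,0,0],[0,0,0],[0,0,0]]}'
cat > l5.py <<'E'
from look2 import *
m=(np.hypot(x-.495,y-.3815)<.035)&(z>.029)&(z<.05);rect("block",m,.034)
yaw=np.radians(-20);q=P[m&(w["pixels"].mean(2)>50)];q=q[(np.hypot(q[:,0]-.495,q[:,1]-.3815)<.024)]
A=np.c_[q[:,:2]-[.495,.3815],np.ones(len(q))];k=np.linalg.lstsq(A,q[:,2],rcond=None)[0];print("top plane slope mrad/z",(k[:2]*1000).round(1),k[2].round(4))
f=(np.hypot(x-.5275,y-.3692)<.07)&(abs(z-.024)<.003);print("foam z",np.median(z[f]).round(4));s2=(np.hypot(x-.5612,y-.329)<.01);print("stored z",np.median(z[s2]))
E
python3 l5.py im12
```

```text
clock: 21.6
position: [0.4991, 0.3814, 0.0247]
ee_rot: [0.697, 0.123, 0.696, -0.122]
contact_force: [-0.6, -3.3, 7.0]
width: 0.0301
clock: 22.0
position: [0.4977, 0.3818, 0.0229]
ee_rot: [0.696, 0.123, 0.697, -0.123]
contact_force: [0.1, -0.7, -0.1]
width: 0.0556
clock: 22.6
position: [0.4984, 0.382, 0.1146]
ee_rot: [0.697, 0.123, 0.696, -0.122]
contact_force: [-0.5, 0.5, 0.4]
width: 0.0556
tcp [0.49758494 0.38152571 0.11330369] yaw -19.97963971508055 q [ 0.54  0.44  1.56 -0.    1.14 -0.68]
block 2690 [495.8 382.1  31.7  52.3  70.5] z 0.0343
top plane slope mrad/z [ 1.7 -2.1] 0.0344
foam z 0.0242
stored z 0.034053075182142296
```

The block stands 10.2 mm proud and level. To be sure it's fully home I'll press its top with shut fingers, up to about 20 N.

```bash
python3 -m creep '{"delta_pos":[[0,0,-0.3],[1,0,-0.3],[2,0,-0.3],[3.5,0,-0.3],[5,0,-0.3],[6.5,0,-0.3],[7.3,0,-0.3],[7.3,0,-0.3]],"dr":[[0,0,0],[0,0,0],[0,0,0],[0,0,0],[0,0,0],[0,0,0],[0,0,0],[0,0,0]]}' -1
python3 -m creep '{"delta_pos":[[0.2,0,0],[0.4,0,0],[0.6,0,0],[0.75,0,0],[0.85,0,0],[0.95,0,0],[0.95,0,0]],"dr":[[0,0,0],[0,0,0],[0,0,0],[0,0,0],[0,0,0],[0,0,0],[0,0,0]]}'
```

```text
clock: 23.45
position: [0.4939, 0.3819, 0.0379]
ee_rot: [0.695, 0.122, 0.698, -0.124]
contact_force: [0.0, -0.5, 0.2]
width: -0.0
clock: 24.15
position: [0.4956, 0.3829, 0.034]
ee_rot: [0.697, 0.123, 0.696, -0.122]
contact_force: [-3.3, -2.2, 14.8]
width: 0.0001
```

```bash
python3 -m creep '{"delta_pos":[[0.15,0,0],[0.25,0,0],[0.25,0,0],[0.25,0,0]],"dr":[[0,0,0],[0,0,0],[0,0,0],[0,0,0]]}'
python3 -m creep '{"delta_pos":[[-0.5,0,0],[-1.5,0,0],[-4,0,0],[-8,0,0],[-11,0,0],[-11,0,0],[-11,0,0]],"dr":[[0,0,0],[0,0,0],[0,0,0],[0,0,0],[0,0,0],[0,0,0],[0,0,0]]}'
python3 l5.py im13
python3 - <<'E'
from h import *
from rig import manip
import pickle
# all-scene change check, top and side: before vs now
d0=pickle.load(open('im0.pkl','rb'))
t=manip.get_image("top");x,y,z=np.moveaxis(cloud(t),-1,0);m=(x>.38)&(x<.57)&(abs(y+.01)<.04)&(z>.115)
n,L,st,c=cv2.connectedComponentsWithStats(m.astype(np.uint8))
for i in range(1,n):
    k=ray(t,np.argwhere(L==i)[:,::-1],.13)[:,:2]*1000;print("handle",st[i,4],k.mean(0).round(1),np.nanmedian(z[L==i]).round(4))
d=cv2.absdiff(cv2.GaussianBlur(t["pixels"],(5,5),0),cv2.GaussianBlur(d0["top"]["pixels"],(5,5),0)).max(2)>40
n,L,st,c=cv2.connectedComponentsWithStats(d.astype(np.uint8))
for i in range(1,n):
    if st[i,4]>12: print("diff",st[i].tolist(),ray(t,c[i],0.02)[0].round(3))
E
```

```text
clock: 24.55
position: [0.4957, 0.383, 0.0339]
ee_rot: [0.697, 0.123, 0.695, -0.122]
contact_force: [-6.5, -5.0, 27.8]
width: -0.0001
clock: 25.25
position: [0.4954, 0.3829, 0.139]
ee_rot: [0.697, 0.123, 0.696, -0.122]
contact_force: [0.4, 0.1, -0.3]
width: 0.0
tcp [0.4946707  0.38239049 0.13765638] yaw -19.98461000234486 q [ 0.55  0.41  1.54 -0.    1.19 -0.68]
block 2211 [495.9 382.   31.6  51.5  69.4] z 0.0342
top plane slope mrad/z [-1.   4.9] 0.0342
foam z 0.0241
stored z 0.03397491645369615
handle 54 [517.8 -13.1] 0.1285
handle 34 [471.5  -7.7] 0.1275
handle 43 [426.2  -2.9] 0.1288
diff [151, 139, 9, 13, 70] [0.664 0.442 0.02 ]
diff [109, 143, 65, 106, 2368] [0.511 0.464 0.02 ]
diff [130, 164, 15, 13, 147] [0.584 0.497 0.02 ]
diff [171, 166, 6, 8, 35] [0.585 0.383 0.02 ]
diff [169, 173, 20, 28, 192] [0.53  0.364 0.02 ]
diff [242, 189, 14, 18, 174] [0.5   0.149 0.02 ]
diff [170, 191, 10, 13, 84] [0.502 0.378 0.02 ]
diff [176, 201, 38, 47, 973] [0.389 0.318 0.02 ]
diff [152, 249, 11, 12, 82] [0.323 0.425 0.02 ]
diff [169, 250, 48, 50, 1429] [0.274 0.322 0.02 ]
diff [396, 273, 4, 7, 18] [ 0.258 -0.308  0.02 ]
diff [392, 272, 70, 72, 3521] [ 0.16  -0.396  0.02 ]
diff [180, 287, 77, 89, 4053] [0.096 0.242 0.02 ]
diff [261, 290, 25, 39, 384] [0.174 0.079 0.02 ]
diff [270, 311, 80, 31, 1579] [ 0.12  -0.056  0.02 ]
diff [245, 312, 24, 43, 702] [0.091 0.127 0.02 ]
diff [480, 326, 32, 58, 1213] [ 0.032 -0.606  0.02 ]
diff [124, 332, 78, 52, 2574] [-0.001  0.403  0.02 ]
diff [279, 333, 35, 28, 519] [0.052 0.007 0.02 ]
diff [412, 336, 78, 48, 2782] [ 0.002 -0.457  0.02 ]
diff [316, 338, 25, 43, 296] [ 0.013 -0.099  0.02 ]
diff [271, 340, 7, 11, 61] [0.056 0.071 0.02 ]
diff [244, 354, 30, 30, 630] [-0.019  0.115  0.02 ]
```

The press stopped on a hard floor: TCP z stayed at 0.034 as the force rose from 15 to 28 N. The block is 10.1 mm proud, and all three handles are at the right height. Handing in.

```bash
python3 -c "
from rig import manip
print(manip.sign_off())"
```

```text
the job is handed in; nothing more can be done
None
```

The job is done and handed in at about 25 s, well under the 72 s limit; no verdict was reported.

- **Driver and keeper:** I took the 25 mm-handled flat driver from the far hole and lined its blade up with the slot. It dropped in without force, so no searching turn was needed. I then turned the screw counter-clockwise. The flat last measured 68.9° against 68.6° for the plate, so it faces the block squarely.
- **Driver back in the rack:** The driver hangs in its own hole again. Its handle top is at 0.128 m, level with the other two drivers.
- **Block:** I lifted the block out, put it nose first into its cutout and pressed it with shut fingers up to 28 N. It stopped moving, with its top at 34.2 mm, level and 10.1 mm above the foam. Its outline is at (0.4959, 0.3820) and about -20.5°. That is within about 1.5 mm of the cutout position I measured.

Two checks were less clear:
- **Camera against arm position:** The wrist camera and the arm's reported position disagreed by 1 to 2 mm, so I made the blade, rack and cutout fits relative to what the same image showed.
- **Bystanders:** A comparison of top views before and after showed changes on the bench around the tray, plate and arm. I put these down to the arm, its shadows and the moved block, but did not check each bystander separately. No unexpected contact force showed in the readings taken at the end of each move.

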